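# Set the leg of a recipe stand to its length mark and close the cam lever

## Task

The telescopic recipe stand lies on its back: turn its black locking knob clockwise until it clicks over past its detent, then pull the spring-loaded leg out by the red cam lever's upright grip until the leg's red index line stands at the yellow length mark. Keeping the leg at the mark, slide the cam lever fully closed, up to its steel seat on the far side, and not before the leg is at the mark. Finish still gripping it, holding the leg at the mark with the lever closed so that someone can fit the locking pin; do not let go, and leave the jars, mill and tin where they are.

Things in the scene. Friction and masses are not known exactly. Their poses are not given: they have to be found in the camera images.
- stand: Aluminium back plate of the recipe stand, 130 (x) x 306 (y) x 10 mm, fixed to the worktop; origin on the worktop under it (plate from y -166 to +140 mm). Stand axes, used in all entries: +y is the way the leg extends (rubber foot at the +y end), +x (away from the robot) the way the cam lever closes, z up. Placed anew and turned up to 0.3 rad in each run
- knob_grip (a point): Grip point of the black locking knob: on its upright axis, 58 mm above the worktop, at stand (-36, -122) mm. Its bar grip is 12 mm thick, 40 mm long, 38 to 70 mm above the worktop, over a disc 40 mm across; the point turns with it. At joint value 0 the bar lies along the stand's y, so fingers close on it along the stand's x
- lock_knob (a joint): Locking knob, rad: 0 locked (start), end stop 1.3 unlocked; grows clockwise seen from above. A sprung plunger resists from 0.25 to 0.65 rad (up to about 0.15 N m), then pushes the knob on to about 1.05; past that it turns freely to 1.3 and stays where it is left. While locked its steel arm stops the leg (1 mm of play)
- leg: Steel leg sliding along the stand's +y, 0 to 100 mm out; its origin is the stand's origin when fully in (start) and moves with it. A spring pulls it in with 3 N (home) to 6 N (full out), so it runs home when let go, also with the cam lever closed. It moves only with the knob unlocked. It carries the red lever on a black crosshead, top 39 mm above the worktop
- leg_index (a point): Near end of the red index line on the near (-x) side of the leg's crosshead, 38 mm above the worktop; moves with the leg
- mark_tip (a point): Tip of the yellow line on the blue length-mark clip (12 x 10 mm, top 38 mm above the worktop) at the stand's near (-x) edge. The leg is at the mark when leg_index and mark_tip have the same y in the stand's axes. Set anew in each run, 45 to 85 mm of leg travel from home; stiff, leave it there
- lever_grip (a point): Grip point of the red cam lever: middle of its upright fin, 66 mm above the worktop. The fin is 12 mm thick (stand y), 28 mm long (stand x), 45 to 79 mm above the worktop. Gripped across its thickness it both draws the leg along y and slides the lever along x. At the start it is near stand (-16, -20) mm
- cam_lever (a joint): Cam lever on the leg, m: 0 open (starts at 0 to 0.003), 0.026 fully closed against its end stop, grows as it slides along the stand's +x; it stays where it is left, friction 3 N
- spice_a: Loose spice jar with red cap, 45 mm across, 106 mm high, to the robot's right; origin under its middle; leave alone
- spice_b: Second loose spice jar with red cap, 45 mm across, 106 mm high, to the robot's right; origin under its middle; leave alone
- pepper: Loose wooden pepper mill, 58 mm across, 125 mm high, to the robot's left; origin under its middle; leave alone
- tea_tin: Loose dark teal tin, 60 mm across, 100 mm high, to the robot's left; origin under its middle; leave alone

How it is judged:
By the outcome, as a careful person would: the job done as asked, in the order asked, and still so for the second after the job is handed in, while the arm keeps its last pose, push and grip.
It also fails if it takes over 51 s, if anything falls off the work surface, if the arm or the gripper's body presses on something with over 40 N, if the wrist force passes 120 N, or if a joint passes its speed limit or range.

## Robot

A 6-joint arm with a two-finger parallel gripper is mounted at the origin on a cart in front of the work surface, level with it; the furniture and walls round the work are solid. World frame = base frame: x ahead of the robot, y to its left, z up, the work surface at z = 0. Lengths are in m, angles in rad, forces in N, time in s.
With the tool pointing down it reaches from about 0.2 to 0.875 m from the base axis. Payload 3.4 kg.
Tool frame: the origin (TCP) lies between the finger pads; the fingertips stand 25 mm ahead of it and the grasp point (between the pads) lies 6 mm ahead of it (r.nose_length is the z of the fingertips in the tool frame, in m); z points along the fingers, y is the line along which they close (so a half turn about z gives the same grasp; the last joint's range is limited). The gripper opens to 94 mm and grips with 3 to 60 N. Pads are 16 mm wide; open, the fingers measure 119 mm over their backs; the gripper's body (75 mm by 177 mm) begins 78 mm behind the grasp point.
Start: joints at [-1.294, 0.276, 1.505, -0, 1.361, -0.121], TCP at [0.223, -0.53, 0.209] pointing down, gripper open.
Joint ranges: [-2.89, 2.89], [-0.75, 2.08], [0.22, 2.7], [-1.18, 4.32], [0.11, 2.71], [-2.7, 2.7]. Speed limits (rad/s): [2.57, 2.57, 3.14, 3.14, 3.14, 3.14].

## Interface

Orientations are given as a unit quaternion [w, x, y, z].
In Python, from plant import r, gripper_to, inverse_kinematics, vision, models, telemetry gives the robot as it stands. Calls block until the motion is done:
- r.move_to(position, orientation): joint-space move of the TCP to a pose.
- r.move_l(position, rot=None, vel=0.15, guard=None): straight line of the TCP; rot=None keeps the orientation; vel is the mean speed in m/s. With guard (N) it stops when the force on the tool has changed by that much, and returns True; else False.
- r.movej(angles): joint-space move.
- gripper_to(opening, f_grip=None): finger opening in m; f_grip is the grip in N (None keeps the last); returns when the fingers have stopped.
- r.hold(seconds).
- inverse_kinematics(position, orientation): joint angles nearest the present ones, or None.
- vision.snapshot(name): name is "side" or "top" or "wrist"; returns the picture (384x512x3 uint8, red, green, blue); there is no depth.
- vision.get_calibration(name): a dict with "fx", "fy", "cx", "cy" (pixels), "position" and "orientation" of the camera in the world. Camera axes: x right, y down, z forward; pixel columns grow to the right and rows downward; lengths in m; the calibration is good to about 2 mm. The wrist camera is an equidistant fisheye: a pixel r from the principal point sees the ray r / f radians off the axis. A picture is of the moment at which its call begins: read the wrist's pose just before it. get_calibration takes no time and is no camera call; for the wrist camera it gives the pose at the moment of the call.
A pose or a line that the arm cannot do raises r.PlanningError and nothing moves.
- r.sign_off(): hands the job in; it is judged then, once.
Trained networks look in the newest picture that a camera, given by its name, has taken for a name from the list of things; names that differ only in an ending like _2 or _b are one class to them, and where a whole thing is asked for, a point or a joint stands for the part that bears it (a point fixed in the world has none). Each returns a list of dicts, best first, with "score" (0 to 1); they miss things now and then, are a little off and sometimes report something else, mostly with a low value. They report only what shows in the picture. A call takes as long as a camera call.
- models.boxes_of(thing, camera): "at" ([x, y, z] in m, in world coordinates, good to about 4 mm: the middle of the surface that is visible of it).
- models.regions_of(thing, camera): "pixels" (384x512 bool, what is visible of it).
- models.mark_of(thing, camera): "at" ([x, y, z] in m, in world coordinates, good to about 4 mm: a listed point, or the origin of a listed thing).
Readings, each from a call of its own:
- telemetry.current_t(): time.
- telemetry.current_joints(): joint angles.
- telemetry.current_dq(): joint speeds.
- telemetry.current_joint_efforts(): joint torques, N m.
- telemetry.current_ee_pos(): TCP position.
- telemetry.current_tool_rot(): TCP orientation.
- telemetry.current_wrist_force(): force on the tool from outside, world axes, zero at the start.
- telemetry.current_torque(): the same for the moment, N m.
- telemetry.current_opening(): finger opening in m.
- telemetry.current_finger_force(): force on a finger pad.
Only numpy, scipy, OpenCV 4.12 (cv2) and the standard library are available. Lean on these libraries where they do the work, as an engineer would, in place of code of your own. Each camera call takes 0.05 s, during which the arm holds its last target. There are 200 camera calls.

## Working session

There is one attempt and no reset: what is moved stays moved. The work goes in short steps, each a Python script; the robot and the scene stay as the last script left them, time stands still between calls to the robot, and variables do not carry over. Pictures are saved under pics/ and viewed, at most 10 in all, crops included, and the job is handed in when it is done.

```bash
mkdir -p pics; ls; python3 - <<'E'
from plant import r, vision, models, telemetry
import cv2, numpy as np
for c in ("top","side"):
    im=vision.snapshot(c); cv2.imwrite(f"pics/{c}0.png",im[:,:,::-1])
    k=vision.get_calibration(c); print(c,{a:np.round(b,3).tolist() for a,b in k.items()})
    for n in ("stand","knob_grip","leg_index","mark_tip","lever_grip","leg","spice_a","pepper","tea_tin"):
        print(n,[(np.round(d["at"],4).tolist(),round(d["score"],2)) for d in models.mark_of(n,c)[:3]])
print(telemetry.current_t())
E
```

```text
pics
top {'fx': 374.961, 'fy': 374.961, 'cx': 258.847, 'cy': 188.372, 'position': [0.382, -0.011, 1.231], 'orientation': [-0.043, 0.713, -0.699, 0.041]}
stand [([0.4774, 0.0499, -0.0009], 0.83)]
knob_grip [([0.4668, -0.0785, 0.0569], 0.48)]
leg_index [([0.4393, 0.0204, 0.0401], 0.85)]
mark_tip []
lever_grip [([0.4658, 0.0226, 0.0689], 0.4)]
leg [([0.4744, 0.0512, 0.0021], 0.92)]
spice_a [([0.5035, -0.4515, -0.0024], 0.67), ([0.5907, -0.3881, 0.004], 0.51)]
pepper [([0.424, 0.421, -0.0007], 0.93)]
tea_tin [([0.5745, 0.4135, -0.0014], 0.74), ([0.4673, 0.0258, 0.0668], 0.15)]
side {'fx': 464.775, 'fy': 464.775, 'cx': 256.406, 'cy': 190.32, 'position': [-0.566, -0.276, 1.396], 'orientation': [-0.263, 0.742, -0.577, 0.217]}
stand [([0.4709, 0.0522, -0.0011], 0.91)]
knob_grip [([0.4657, -0.0783, 0.0606], 0.55)]
leg_index [([0.4336, 0.0217, 0.0356], 0.49)]
mark_tip [([0.4793, 0.0472, -0.0036], 0.18)]
lever_grip [([0.4662, -0.0762, 0.0599], 0.37)]
leg [([0.4797, 0.0498, -0.0041], 0.63), ([0.4226, 0.4124, -0.0035], 0.58)]
spice_a [([0.5042, -0.452, 0.0012], 0.66), ([0.4788, 0.0477, -0.0034], 0.61), ([0.5934, -0.3903, 0.0014], 0.43)]
pepper [([0.4221, 0.4146, -0.0016], 0.86)]
tea_tin [([0.5742, 0.4178, -0.0019], 0.73)]
1.0
```

```bash
python3 - <<'E'
import cv2
a=cv2.imread("pics/top0.png")[110:270,180:340]; b=cv2.imread("pics/side0.png")
cv2.imwrite("pics/c0.png",cv2.resize(a,None,fx=3.7,fy=3.7,interpolation=2))
cv2.imwrite("pics/s0.png",b)
E
```

```text
(no output)
```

View pics/c0.png

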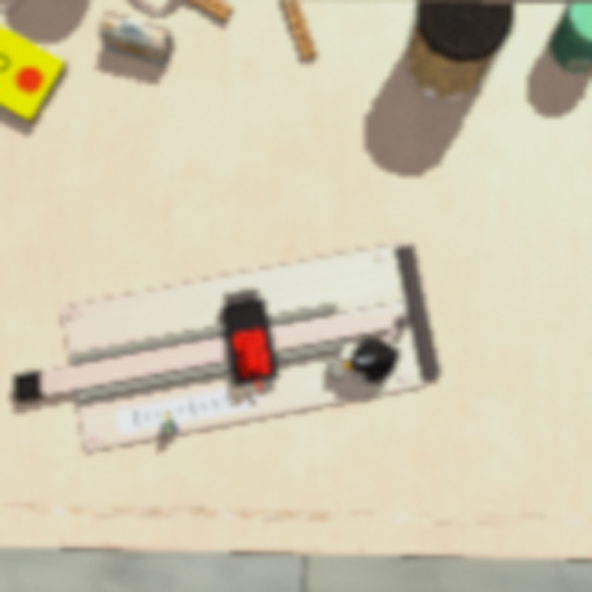

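View pics/s0.png

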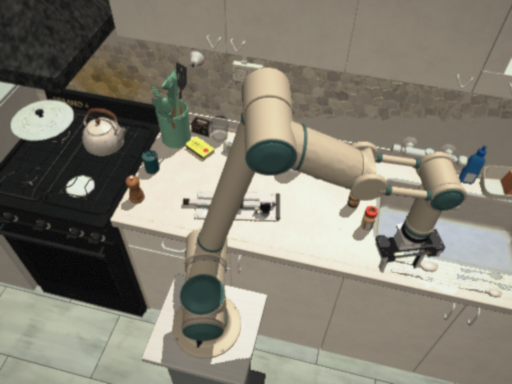

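```bash
cat > h.py <<'E'
from plant import r, gripper_to, inverse_kinematics, vision, models, telemetry
import cv2, numpy as np
from scipy.spatial.transform import Rotation as R
def quat(a):
    "tool down, tool y axis at world yaw a"
    y=np.array([np.cos(a),np.sin(a),0]); z=np.array([0,0,-1.]); x=np.cross(y,z)
    return R.from_matrix(np.c_[x,y,z]).as_quat(scalar_first=True)
def ray(u,v,k):
    "pixel -> origin, world direction"
    d=np.array([(u-k["cx"])/k["fx"],(v-k["cy"])/k["fy"]])
    t=np.linalg.norm(d)+1e-12
    c=np.r_[d/t*np.sin(t),np.cos(t)]
    return np.array(k["position"]),R.from_quat(k["orientation"],scalar_first=True).apply(c)
def pix_at_z(u,v,z,k):
    o,d=ray(u,v,k); return o+d*(z-o[2])/d[2]
def proj(p,k):
    c=R.from_quat(k["orientation"],scalar_first=True).inv().apply(np.array(p)-k["position"])
    s=np.linalg.norm(c[:2]); t=np.arctan2(s,c[2])
    return np.array([k["cx"],k["cy"]])+c[:2]/s*t*np.array([k["fx"],k["fy"]])
E
python3 - <<'E'
from h import *
th=0.205
for a in (th,th+np.pi):
    for p in ([.466,-.078,.3],[.466,-.078,.068]):
        print(a,np.round(inverse_kinematics(p,quat(a)),3), np.round(inverse_kinematics(p,quat(a-1.4)),3))
q=quat(th); 
r.move_to([.44,-.06,.28],q if abs(inverse_kinematics([.44,-.06,.28],q)[5])<2.6 else quat(th+np.pi))
k=vision.get_calibration("wrist"); im=vision.snapshot("wrist"); cv2.imwrite("pics/w0.png",im[:,:,::-1])
print(telemetry.current_t(),{a:np.round(b,3).tolist() for a,b in k.items()},telemetry.current_joints())
for n in ("stand","knob_grip","leg_index","mark_tip","lever_grip"):
    print(n,[(np.round(d["at"],4).tolist(),round(d["score"],2)) for d in models.mark_of(n,"wrist")[:3]])
E
```

```text
0.205 [-0.313  0.078  1.534 -0.     1.529 -0.518] [-0.313  0.078  1.534 -0.     1.529  0.882]
0.205 [-0.313  0.253  1.931 -0.     0.958 -0.518] [-0.313  0.253  1.931 -0.     0.958  0.882]
3.346592653589793 [-0.313  0.078  1.534 -0.     1.529  2.623] [-0.313  0.078  1.534 -0.     1.529 -2.26 ]
3.346592653589793 [-0.313  0.253  1.931 -0.     0.958  2.623] [-0.313  0.253  1.931 -0.     0.958 -2.26 ]
2.9417 {'fx': 297.319, 'fy': 297.319, 'cx': 255.783, 'cy': 195.298, 'position': [0.427, 0.005, 0.456], 'orientation': [0.116, 0.988, 0.101, 0.012]} [-2.93868206e-01  4.02543935e-02  1.62392808e+00 -3.01749651e-04
  1.47774135e+00 -4.97419663e-01]
stand [([0.4724, 0.0485, -0.003], 0.79)]
knob_grip [([0.4705, -0.0787, 0.0587], 0.69), ([0.4647, 0.0275, 0.0645], 0.49)]
leg_index [([0.4413, 0.0203, 0.0428], 0.57), ([0.4675, 0.0272, 0.0634], 0.39)]
mark_tip [([0.4202, 0.1024, 0.0386], 0.65)]
lever_grip [([0.4674, 0.03, 0.0637], 0.57)]
```

View pics/w0.png

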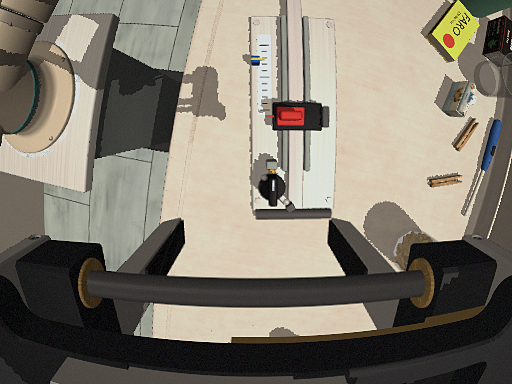

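```bash
python3 - <<'E'
import cv2
a=cv2.imread("pics/w0.png")[8:228,235:350]
cv2.imwrite("pics/w0c.png",cv2.resize(a[:110],None,fx=5,fy=5,interpolation=cv2.INTER_CUBIC))
cv2.imwrite("pics/w0d.png",cv2.resize(a[110:],None,fx=5,fy=5,interpolation=cv2.INTER_CUBIC))
E
```

```text
(no output)
```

View pics/w0c.png

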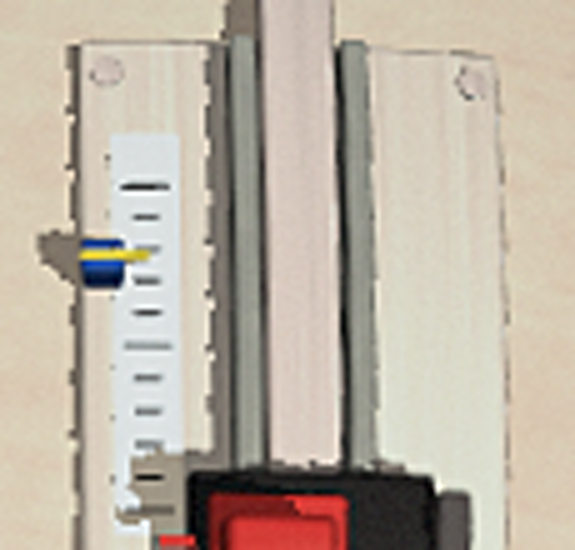

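View pics/w0d.png

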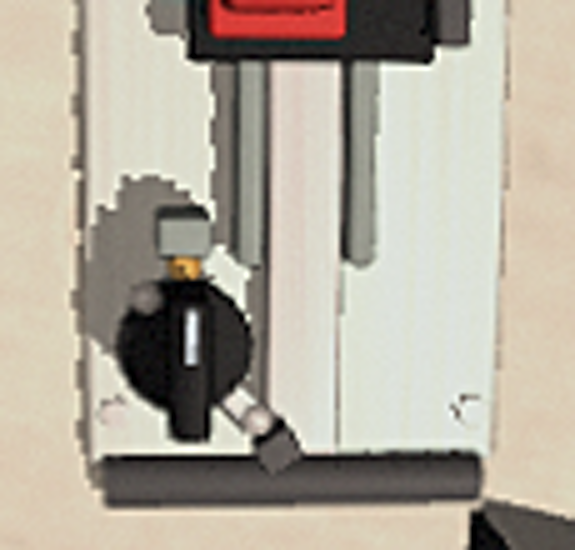

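```bash
python3 - <<'E'
from h import *
k=vision.get_calibration("wrist")
P=lambda u,v,z:pix_at_z(u,v,z,k)[:2]
tl,tr,bl,br=P(251,16.6,.01),P(334,19.4,.01),P(252.6,210,.01),P(333,208,.01)
print("w",np.linalg.norm(tl-tr),np.linalg.norm(bl-br))
ang=lambda v:np.arctan2(v[1],v[0])
print("yaw L,R,top",ang(tl-bl)-np.pi/2,ang(tr-br)-np.pi/2,ang(tr-tl))
mk,ix=P(265,58.8,.038),P(267,116.2,.038); print("mark,index",mk,ix)
for th in (.195,.205,.215):
    M=np.array([[np.cos(th),-np.sin(th)],[np.sin(th),np.cos(th)]])
    o=(tl+tr)/2-M@[0,.14]
    print(th,"origin",o,"knob",o+M@[-.036,-.122],"lever",o+M@[-.016,-.02],"travel",(M.T@(mk-ix)), M.T@(ix-o))
    for p in ([*(o+M@[-.036,-.122]),.07],[*(o+M@[-.016,-.02]),.079]): print(proj(p,k))
E
```

```text
w 0.12814828416287924 0.12807277783541865
yaw L,R,top 0.21064312893465198 0.21036044753938588 0.2176090957491937
mark,index [0.42036803 0.1017583 ] [0.43966801 0.02173734]
0.195 origin [0.4751572  0.04835355] knob [ 0.46347901 -0.07830986] lever [0.46333577 0.02563233] travel [-0.00342881  0.08224407] [-0.03997392 -0.01923515]
[269.8518931 193.418821 ]
[287.26341056 116.14880589]
0.205 origin [0.47652929 0.04863169] knob [ 0.46611829 -0.07814217] lever [0.46493566 0.02579339] travel [-0.00260622  0.08227425] [-0.04156425 -0.01882746]
[271.81075406 193.68818901]
[288.52493278 116.30239452]
0.215 origin [0.47789853 0.04892353] knob [ 0.46875577 -0.0779481 ] lever [0.46653386 0.02597044] travel [-0.00178336  0.08229619] [-0.04315042 -0.01840388]
[273.7703002  193.93821845]
[289.78653441 116.44428749]
```

```bash
python3 - <<'E'
from h import *
th=.211; T=telemetry
r.move_to([.4677,-.0780,.14],quat(th)); gripper_to(.06,40)
print("hit",r.move_l([.4677,-.0780,.068],vel=.1,guard=8), T.current_ee_pos())
gripper_to(0,40); print("open",T.current_opening(),T.current_finger_force(),T.current_wrist_force())
q0=np.array(T.current_joints())
for a in (.3,.6,.9,1.22):
    r.movej(q0+np.r_[0,0,0,0,0,a]); print(a,np.round(T.current_torque(),3),np.round(T.current_wrist_force(),1),T.current_opening())
gripper_to(.06); r.move_l([.4677,-.0780,.14],vel=.2)
p=np.array([.44,-.06,.28]); r.move_to(p,quat(th-np.pi/2))
k=vision.get_calibration("wrist"); im=vision.snapshot("wrist"); cv2.imwrite("pics/w1.png",im[:,:,::-1])
print(T.current_t(),proj([.4677,-.078,.07],k))
E
```

```text
hit False [ 0.46817924 -0.07817548  0.06835944]
open 0.01117087329199351 40.001283288002014 [-1.71099633 -1.89636342  2.71761478]
0.3 [-0.197  0.383  0.065] [-3.1 -1.1  3.3] 0.010774552140878428
0.6 [-0.273  0.793  0.148] [-3.5 -1.4  4.3] 0.010978547297831891
0.9 [-0.084  1.08  -0.155] [-5.2 -0.1  2.2] 0.011287427804943823
1.22 [-0.016  1.036 -0.01 ] [-5.9 -0.1  6.2] 0.011377487021131555
9.8667 [274.56729617 158.93827065]
```

View pics/w1.png

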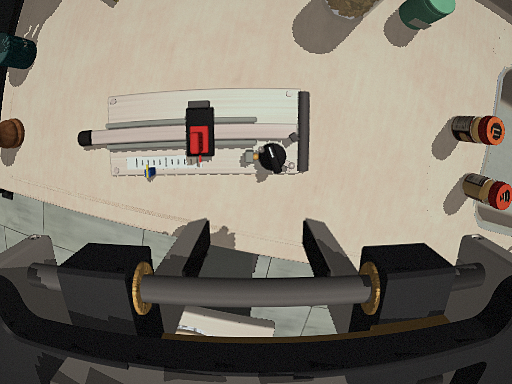

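```bash
python3 - <<'E'
from h import *
th=.211; T=telemetry
r.move_to([.4659,.0259,.16],quat(th+np.pi/2)); gripper_to(.06,40)
k=vision.get_calibration("wrist"); im=vision.snapshot("wrist"); cv2.imwrite("pics/w2.png",im[:,:,::-1])
a=im[:,:,::-1]
print(T.current_t(),T.current_joints(),k)
for n in ("leg_index","mark_tip","lever_grip"):
    print(n,[(np.round(d["at"],4).tolist(),round(d["score"],2),proj(d["at"],k)) for d in models.mark_of(n,"wrist")[:2]])
print(proj([.4659,.0259,.079],k))
E
```

```text
12.625 [-9.38314682e-02  1.48157476e-01  1.80365886e+00 -3.05219871e-05
  1.18958051e+00 -1.87546277e+00] {'fx': 297.3186396354542, 'fy': 297.3186396354542, 'cx': 255.78275750744078, 'cy': 195.2982855187197, 'position': array([0.40089028, 0.01183341, 0.33583728]), 'orientation': array([0.0735185 , 0.62482093, 0.77188856, 0.09155264])}
leg_index [([0.4422, 0.0169, 0.0409], 0.76, array([251.86176327, 166.84002775]))]
mark_tip [([0.4215, 0.1038, 0.0389], 0.64, array([338.4697411 , 165.24885143]))]
lever_grip [([0.467, 0.0295, 0.0644], 0.94, array([259.23986506, 198.64754643])), ([0.4238, 0.4159, 0.0047], 0.58, array([506.34228287, 212.23002881]))]
[255.75625385 200.65872493]
```

View pics/w2.png

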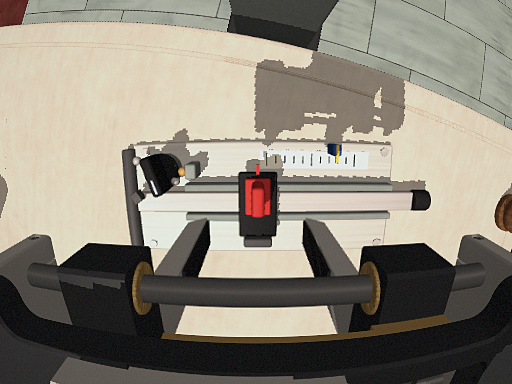

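```bash
cat >> h.py <<'E'
TH=.211
M=np.array([[np.cos(TH),-np.sin(TH)],[np.sin(TH),np.cos(TH)]]); O=np.array([.4773,.0488])
def world(p): return O+M@np.asarray(p)
def err(im,k):
    "mark y - index y in stand axes (m), from colour pixels of the lines taken at z=.038"
    h=cv2.cvtColor(im,cv2.COLOR_RGB2HSV).astype(int); H,S,V=h[...,0],h[...,1],h[...,2]
    def pts(m):
        v,u=np.nonzero(m); return np.array([M.T@(pix_at_z(a,b,.038,k)[:2]-O) for a,b in zip(u,v)]).reshape(-1,2)
    def near(p,x0,x1): return p[(p[:,0]>x0)&(p[:,0]<x1)&(abs(p[:,1])<.12)]
    ye=near(pts((H>20)&(H<36)&(S>120)&(V>100)),-.070,-.035)
    re=near(pts(((H<8)|(H>172))&(S>130)&(V>90)),-.052,-.0345)
    re=re[re[:,0]<-.0345]
    f=lambda p:(len(p),np.round(p.min(0),4),np.round(p.max(0),4),np.round(p.mean(0),4)) if len(p) else None
    print("yel",f(ye),"red",f(re))
    return ye[:,1].mean()-re[:,1].mean()
E
python3 - <<'E'
from h import *
T=telemetry
k=vision.get_calibration("wrist"); im=cv2.imread("pics/w2.png")[:,:,::-1].copy()
print("err",err(im,k))
x,y=.4662,.0270
print("hit",r.move_l([x,y,.072],vel=.1,guard=8),T.current_ee_pos())
f0=T.current_wrist_force()
gripper_to(0,45); print("open",T.current_opening(),T.current_finger_force(),f0,T.current_wrist_force(),T.current_ee_pos())
k=vision.get_calibration("wrist"); im=vision.snapshot("wrist"); cv2.imwrite("pics/w3.png",im[:,:,::-1])
print("err",err(im,k),T.current_t())
E
```

```text
yel (45, array([-0.064 , -0.0972]), array([-0.0359,  0.0648]), array([-0.0527,  0.0492])) red (27, array([-0.0435, -0.0197]), array([-0.0353, -0.0166]), array([-0.0391, -0.0185]))
err 0.06777758326453101
hit False [0.46672412 0.02695693 0.07244184]
open 0.01148272844974896 44.999070167541504 [-0.32404079  0.41877669 -0.45865363] [-0.55646731  1.92921516  1.04023673] [0.46610771 0.02738812 0.07201427]
yel (74, array([-0.0646, -0.1007]), array([-0.0351,  0.0654]), array([-0.0539,  0.0441])) red (48, array([-0.043 , -0.0198]), array([-0.0349, -0.0176]), array([-0.0389, -0.0187]))
err 0.0627942749874828 14.6667
```

```bash
sed -i 's/return ye\[:,1\]/ye=ye[ye[:,1]>.02]; print(f(ye)); return ye[:,1]/' h.py; python3 - <<'E'
from h import *
T=telemetry
k=vision.get_calibration("wrist"); im=cv2.imread("pics/w3.png")[:,:,::-1].copy()
e=err(im,k); print("err",e)
p=np.array([.4662,.0270,.072])
assert .07<e<.09
print(T.current_wrist_force())
p[:2]+=M@[0,e-.012]; print("hit",r.move_l(p,vel=.06,guard=25))
for i in range(3):
    k=vision.get_calibration("wrist"); im=vision.snapshot("wrist"); e=err(im,k)
    print(i,"err",e,"force",M.T@T.current_wrist_force()[:2],T.current_opening(),T.current_ee_pos(),p)
    if e>.03: break
    if abs(e)<.0004: break
    p[:2]+=M@[0,e]; r.move_l(p,vel=.03); r.hold(.2)
cv2.imwrite("pics/w4.png",im[:,:,::-1]); np.save("p.npy",p); print(T.current_t())
E
```

```text
yel (74, array([-0.0646, -0.1007]), array([-0.0351,  0.0654]), array([-0.0539,  0.0441])) red (48, array([-0.043 , -0.0198]), array([-0.0349, -0.0176]), array([-0.0389, -0.0187]))
(65, array([-0.0646,  0.0621]), array([-0.0479,  0.0654]), array([-0.0564,  0.0637]))
err 0.08240202106645769
[-1.25788231  1.73281759  0.98734717]
hit False
yel (86, array([-0.0647, -0.0977]), array([-0.0355,  0.0647]), array([-0.0546,  0.0582])) red (48, array([-0.0431,  0.0504]), array([-0.035 ,  0.0526]), array([-0.0391,  0.0515]))
(83, array([-0.0647,  0.0624]), array([-0.0468,  0.0647]), array([-0.0552,  0.0638]))
0 err 0.012297943504936161 force [-0.84864496 -4.48619567] 0.011463915562588576 [0.45124374 0.09599004 0.07202582] [0.45145515 0.09584064 0.072     ]
yel (81, array([-0.0647, -0.0969]), array([-0.0357,  0.0645]), array([-0.0551,  0.0616])) red (48, array([-0.0432,  0.0623]), array([-0.0351,  0.0645]), array([-0.0391,  0.0634]))
(80, array([-0.0647,  0.0623]), array([-0.0468,  0.0645]), array([-0.0554,  0.0636]))
1 err 0.0002361027295392365 force [-0.67531677 -5.46588488] 0.01124150058910173 [0.44872546 0.107653   0.07204519] [0.4488795  0.10786584 0.072     ]
16.85
```

View pics/w4.png

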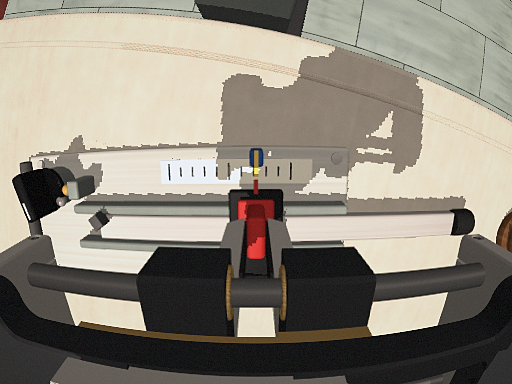

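```bash
python3 - <<'E'
from h import *
T=telemetry; p0=np.load("p.npy"); p=p0.copy(); s0=M.T@T.current_ee_pos()[:2]
for d in (.015,.022,.024,.025,.026,.027,.028,.029,.030):
    p[:2]=p0[:2]+M@[d,0]; r.move_l(p,vel=.03); r.hold(.1)
    f=M.T@T.current_wrist_force()[:2]; print(d,"f",f,"moved",M.T@T.current_ee_pos()[:2]-s0,T.current_opening())
    if f[0]<-12: break
k=vision.get_calibration("wrist"); im=vision.snapshot("wrist"); print("err",err(im,k)); cv2.imwrite("pics/w5.png",im[:,:,::-1])
np.save("p.npy",p); print(T.current_t(),T.current_wrist_force())
E
```

```text
0.015 f [-1.74763829 -4.91547188] moved [ 1.44413517e-02 -2.81718432e-05] 0.011368989551711076
0.022 f [-1.65878834 -5.35884776] moved [ 2.15114277e-02 -4.57485675e-05] 0.011793361515353687
0.024 f [-2.41180899 -5.15818866] moved [ 2.32270214e-02 -6.15195972e-05] 0.011487425819175102
0.025 f [-3.22552181 -5.085314  ] moved [ 2.34225164e-02 -6.56405744e-05] 0.011449135181546931
0.026 f [-4.90795571 -6.13611906] moved [ 2.34844118e-02 -7.52359284e-05] 0.011824747541747206
0.027 f [-6.96817075 -5.92738079] moved [ 2.35265111e-02 -3.50947543e-05] 0.011659536346274776
0.028 f [-8.22803124 -5.81630992] moved [ 2.36127108e-02 -1.10853214e-05] 0.011718249583854149
0.029 f [-9.22345715 -5.84241744] moved [ 2.36955841e-02 -1.23222306e-05] 0.011377130857718281
0.03 f [-11.87377796  -6.35604869] moved [2.37543894e-02 2.66431825e-05] 0.01160121923277682
yel (84, array([-0.064 , -0.0973]), array([-0.0351,  0.0645]), array([-0.0538,  0.056 ])) red (52, array([-0.0435,  0.0623]), array([-0.0349,  0.0645]), array([-0.0392,  0.0634]))
(80, array([-0.064 ,  0.0623]), array([-0.0463,  0.0645]), array([-0.0547,  0.0637]))
err 0.0002641244866918441
20.5833 [-9.60268967 -7.68016468 11.9867187 ]
```

View pics/w5.png

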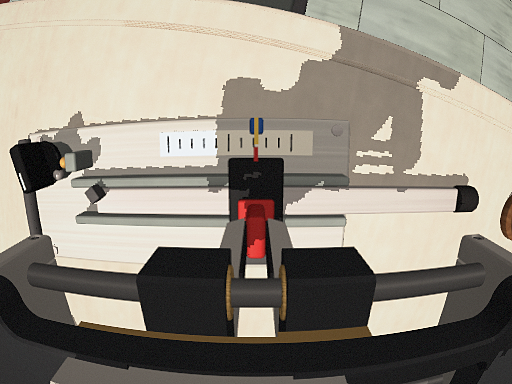

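```bash
python3 - <<'E'
from h import *
T=telemetry; a=T.current_ee_pos(); r.hold(.8)
k=vision.get_calibration("wrist"); im=vision.snapshot("wrist"); e=err(im,k)
print(e,T.current_ee_pos()-a,T.current_opening(),T.current_wrist_force(),T.current_t())
if abs(e)<.0008: print(r.sign_off())
E
```

```text
yel (87, array([-0.064 , -0.0973]), array([-0.0351,  0.0645]), array([-0.0537,  0.0545])) red (52, array([-0.0435,  0.0623]), array([-0.0349,  0.0645]), array([-0.0392,  0.0634]))
(82, array([-0.064 ,  0.0623]), array([-0.0463,  0.0645]), array([-0.0548,  0.0637]))
0.00028355105470678765 [2.00642095e-07 9.03545296e-06 4.98430571e-07] 0.011180997015327801 [-9.96164473 -7.59426757 13.19187372] 21.4333
the job is handed in; nothing more can be done
None
```

The job is handed in at 21.4 s: the knob is past its detent, the leg is held about 0.3 mm from the mark, and the lever, slid only after that, is against a hard stop with the gripper still closed on it. That stop came after 23.5 mm of travel, which fits a 2–3 mm start, but I could not see the seat contact itself.

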